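# Lock the drilling stand's tilting work table down level

## Robot

A 6-joint arm with a two-finger parallel gripper is mounted at the origin on the work surface. World frame = base frame: x ahead of the robot, y to its left, z up, the work surface at z = 0. Lengths are in m, angles in rad, forces in N, time in s.
With the tool pointing down it reaches from about 0.325 to 0.85 m from the base axis. Payload 15.5 kg.
Tool frame: the origin (TCP) lies at the centre of the arm's flange, where the gripper is bolted on; the fingertips stand 191 mm ahead of it and the grasp point (between the pads) lies 172 mm ahead of it (r.pinch_z is the distance from the TCP to the grasp point, in m); z points along the fingers, y is the direction in which the jaws open and shut (so a half turn about z gives the same grasp; the last joint's range is limited). The gripper opens to 91 mm and grips with 3 to 60 N. Pads are 32 mm wide; open, the fingers measure 118 mm over their backs; the gripper's body (76 mm by 178 mm) begins 60 mm behind the grasp point.
Start: joints at [1.246, 0.494, 1.345, -0, 1.302, -0.096], TCP at [0.142, 0.609, 0.405] pointing down, gripper open.
Joint ranges: [-2.91, 2.91], [-0.82, 2.16], [0.22, 2.67], [-1.22, 4.37], [0.12, 2.79], [-3.08, 3.08]. Speed limits (rad/s): [1.89, 1.89, 2.57, 3.01, 3.01, 3.01].

## Interface

Orientations are given as a rotation vector (axis times angle).
In Python, from cell import r gives the robot as it stands. The module is installed in compiled form; this text tells all that it offers.
- The arm moves only by the tool send_rows, never from a script. Its argument "plan" is a list of rows, each an object of numbers: "jaw": the finger opening in mm, from 0 to 91.2; "tx", "ty", "tz": the shift along the tool's x, y, z in mm; "roll": the turn about the tool's z in rad. A call has 1 to 8 rows; each row shifts and turns the commanded pose from where the row before left it, along the tool's axes as they then stand; what a row does not reach is not made up. A row lasts 1/8 s, in which the tool goes at most 62.5 mm and 10.7 degrees, less where a joint would pass 70% of its speed; a pose out of reach is approached as far as the arm can. A call with a gripper value outside its range is refused whole. The fingers move at their own pace and stop on an object; the grip force is fixed at half the most. Time passes only in rows, so rows that do not move let the fingers close. It gives the time, the measured TCP pose, the force and the opening at its end, in the units of the state.
- r.observe(): the state, without advancing time (a new reading comes with each control period).
- r.get_image(name): name is "scene" or "top" or "wrist"; returns a dict with "image" (480x640x3 uint8, red, green, blue), "depth" (480x640 float32, m along the optical axis (not along the pixel's ray), 0 where there is no reading), "fx", "fy", "cx", "cy" (pixels), "k1" (the pictures are not rectified: a ray, as slopes to the right and down, at radius r is drawn at 1 + k1 r^2 times it, then the intrinsics apply), "cam_to_world" (4x4, takes a point from camera to world coordinates); the wrist camera has in their place "T_tool_cam" (4x4, takes a point from camera to tool coordinates, whose origin is the TCP and whose axes are the flange's). Camera axes: x right, y down, z forward; pixel columns grow to the right and rows downward; lengths in m; the calibration is good to about 2 mm. A picture is of the moment at which its call begins: read the wrist's pose just before it.
- r.close_job(): hands the job in, once; it reports no verdict.
The state is a dict: "t": time; "joint_pos": joint angles; "dq": joint speeds; "effort": joint torques, N m; "eef_pos": TCP position; "ee_rot": TCP orientation; "wrist_force": force on the tool from outside, world axes, zero at the start; "wrist_torque": the same for the moment, N m; "opening": finger opening in m.
Only numpy, scipy, OpenCV 4.12 (cv2) and the standard library are available. Lean on these libraries where they do the work, as an engineer would, in place of code of your own. Each camera call takes 0.05 s, during which the arm holds its last target.

## Task

Set the drilling stand's sprung tilting table back to level: first draw the safety prop right out from under it, then ease the table down until you feel it meet its rubber stop (gently: never more than about 30 N on the stop or on the keeper), and keep it down while you slide the table's bolt fully home under the keeper. Let go, so that the bolt alone holds the table level, and leave the things lying around where they are.

Things in the scene. Friction and masses are not known exactly. Their poses are not given: they have to be found in the camera images.
- stand: Drilling stand's grey base, fixed to the bench. Origin on the bench top, z up. Base plate 12 mm thick, x -75..165, y -130..150 mm. Two hinge posts 14 x 30 mm, 88 mm high, at x = -53 and 53, y = -100. The tilting table is hinged at the -y end; its free edge is at the +y end.
- stop_place (a point): Usual place of the top of the rubber stop under the table: (-30, 70, 78) mm in the stand's frame. Stop (22 mm round pad) and keeper share one height-adjustable bracket, set up to 5 mm higher or lower than this point shows, differently each time and not measured. The table meets the stop between -0.041 and +0.018 rad, always 2 mm lower than where the keeper will hold it.
- platen_hinge (a point): Middle of the tilting table's hinge axis, at (0, -100, 80) mm in the stand's frame; its axes are the stand's (the hinge axis is x).
- keeper_place (a point): Usual place of the keeper: middle of its lip's lower edge on the table's side, (0, 110, 98.2) mm in the stand's frame; really up to 5 mm higher or lower, with the stop. Steel bridge, lip 56 (x) x 20 (y) x 10 mm thick on two posts 28 mm apart. With the table on the stop the bolt passes about 2.5 mm under the lip; higher, it butts against it. The keeper then holds the table level within 0.026 rad.
- platen (a joint): Tilt of the table, rad: 0 level, positive = free (+y) edge raised; starts at 0.40 to 0.47. Aluminium plate 120 (x) x 200 mm (hinge axis to free edge), 8 mm thick; underside in the hinge axis plane, so its level top is 88 mm above the bench. Spring 4 N m/rad, dry hinge 0.3 N m: level takes 8 to 15 N at the knob; let go it rises. With the prop in it stops at about 0.29.
- bolt (a joint): Travel of the slide bolt, m, along the table towards its free edge: 0 drawn back (start 0 to 0.005), 0.030 fully home at its end stop. Steel bar 22 mm wide, 70 long, 10 thick on the middle line (x = 0) of the table's top face; drawn back its tip is flush with the free edge. About 2 N slides it; it stays where left.
- bolt_knob (a point): Top centre of the bolt's round knob: 20 mm diameter, 42 mm tall above the bar, square to the table's face. 150 mm from the hinge axis along the table with the bolt drawn back, and 60 mm above the table's underside plane. Axes: the tilting table's, z square out of its top face, y towards its free edge.
- prop (a joint): Travel of the safety prop, m, along the stand's +x: 0 fully under the table (start 0 to 0.006), 0.045 fully out at an end stop. While in, its post (20 x 14 mm, top 120 mm above the bench, stand x = 30..50, y = 40 mm) blocks the table. About 3 N slides it; it stays where left.
- prop_grip (a point): Top centre of the prop's upright flat grip beside the table on the +x side: 24 mm (x) by 14 mm (y), top 125 mm above the bench, plain down to the slide bar at 28 mm; at (112, 40, 125) mm in the stand's frame with the prop fully in. Axes: the stand's.
- offcut: Bystander: a wood block 45 x 65 x 22 mm lying on the stand's base plate; origin under its centre.
- sanding_block: Bystander: cork sanding block 65 x 110 x 30 mm; origin under its centre.
- glue: Bystander: standing glue bottle, 60 mm diameter, 170 mm tall; origin under its centre.
- driver: Bystander: screwdriver lying along its x; origin under its middle.
- screw_jar: Bystander: standing screw jar, 60 mm diameter, 75 mm tall; origin under its centre.
- mallet: Bystander: wooden mallet lying down, head 60 x 110 x 60 mm, handle 200 mm towards its -x; origin under the head.
- try_square: Bystander: try square lying flat, stock 100 mm, blade 170 mm along its x; origin under the stock.

How it is judged:
On the way, in this order (a step that is already met when the one before it is completed fails the run):
1. the safety prop is drawn out clear of the table while the table is still up (value of joint prop above 0.035 m and value of joint platen above 0.2 rad), for 0.1 s.
2. the table is pressed down level, bolt not yet in the keeper (value of joint platen below 0.04 rad and value of joint bolt below 0.01 m), for 0.1 s.
At the end, for the whole second after the job is handed in: The table is level within 0.04 rad and still, held by the bolt alone, which is at least 24 mm along its 30 mm travel; the prop is out by at least 35 mm; nothing is being touched (value of joint platen between -0.04 and 0.04 rad and value of joint bolt above 0.024 m and value of joint prop above 0.035 m and velocity of joint platen between -0.02 and 0.02 rad/s).
It fails at once if the table was rammed onto its rubber stop with more than 30 N (contact force between platen_c0 and bracket_c1 above 30 N).
It fails at once if the bolt was forced against the keeper with more than 30 N (contact force between bolt_c0 and bracket_c0 above 30 N).
It fails at once if a bystander was shifted more than 30 mm (distance of any of offcut, sanding_block, glue, driver, screw_jar, mallet, try_square from where it was at the start of the episode above 0.03 m).
It fails at once if the glue bottle or the screw jar was tipped over (angle between any of glue, screw_jar's own z axis and vertical above 0.5 rad).
It also fails if it takes over 48 s, if anything falls off the work surface, if the arm or the gripper's body presses on something with over 40 N, if the wrist force passes 120 N, or if a joint passes its speed limit or range.

## Working session

There is one attempt and no reset: what is moved stays moved. The work goes in short steps, Python scripts to look and compute and a tool call to move; the robot and the scene stay as the last step left them, time stands still between calls to the robot, and variables do not carry over. Pictures are saved under pics/ and viewed, and the job is handed in when it is done.

Besides the shell and the picture viewer there is one more tool, called after ">>>" as a command line: name --argument value ..., lists and objects as JSON in quotes. send_rows: Moves the arm, as the interface text tells. Its arguments: {"type":"object","properties":{"plan":{"type":"array"}},"required":["plan"]}

```bash
mkdir -p pics; ls
cat > h.py <<'E'
import numpy as np, cv2
from cell import r
def grab(n):
    s=r.observe(); d=r.get_image(n)
    if n=='wrist':
        T=np.eye(4);T[:3,:3]=cv2.Rodrigues(np.array(s['ee_rot'],float))[0];T[:3,3]=s['eef_pos']
        d['cam_to_world']=T@np.array(d['T_tool_cam'])
    return d
def pts(d):
    K=np.array([[d['fx'],0,d['cx']],[0,d['fy'],d['cy']],[0,0,1]])
    v,u=np.mgrid[0:480,0:640].astype(np.float64)
    p=cv2.undistortPoints(np.stack([u,v],-1).reshape(-1,1,2),K,np.array([d['k1'],0,0,0,0.])).reshape(480,640,2)
    z=d['depth'].astype(float)
    P=np.stack([p[...,0]*z,p[...,1]*z,z],-1)
    M=np.array(d['cam_to_world'])
    W=P@M[:3,:3].T+M[:3,3]; W[z==0]=np.nan
    return W
def save(d,n): cv2.imwrite('pics/'+n,cv2.cvtColor(np.ascontiguousarray(d['image']),cv2.COLOR_RGB2BGR))
E
python3 - <<'E'
from h import *
print(r.observe())
for n in('scene','top','wrist'):
    d=grab(n);save(d,n+'0.png');np.savez('/tmp/'+n+'0.npz',W=pts(d),I=d['image']);print(n,np.array(d['cam_to_world']).round(3).tolist(),d['fx'],d['k1'])
E
```

```text
pics
{'t': 0.0, 'joint_pos': array([ 1.24652661e+00,  4.94181430e-01,  1.34613277e+00,  7.80200394e-06,
        1.30252236e+00, -9.55469310e-02]), 'dq': array([ 1.47385841e-03, -7.00708871e-05,  4.10455800e-05,  1.03083131e-03,
        9.57955579e-04, -1.21345136e-03]), 'effort': array([ 2.21488408e-03, -8.78834939e+01, -3.81846535e+01,  7.08345696e-02,
        5.33956569e-02, -4.96973973e-05]), 'eef_pos': array([0.14168379, 0.60857134, 0.40413867]), 'ee_rot': array([-3.58467045e-01, -3.12080557e+00,  1.90840551e-03]), 'wrist_force': array([-0.29585729,  0.07740613,  0.37131327]), 'wrist_torque': array([ 0.00733184, -0.03312112, -0.03391611]), 'opening': 0.09128535394822034}
scene [[-0.527, 0.595, -0.607, 1.536], [0.85, 0.358, -0.386, 0.641], [-0.013, -0.719, -0.694, 1.224], [0.0, 0.0, 0.0, 1.0]] 478.66996444024426 0.038437083228519985
top [[-0.08, -0.973, 0.215, 0.315], [-0.997, 0.077, -0.021, 0.039], [0.004, -0.216, -0.976, 1.247], [0.0, 0.0, 0.0, 1.0]] 445.8608415882881 -0.0462186773482157
wrist [[0.227, 0.933, 0.278, 0.061], [0.974, -0.217, -0.067, 0.626], [-0.002, 0.286, -0.958, 0.385], [0.0, 0.0, 0.0, 1.0]] 393.0558845333568 -0.014405303214212998
```

View pics/scene0.png

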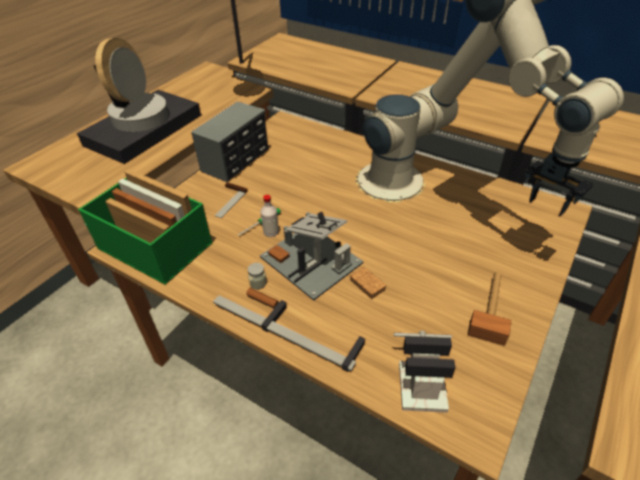

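View pics/top0.png

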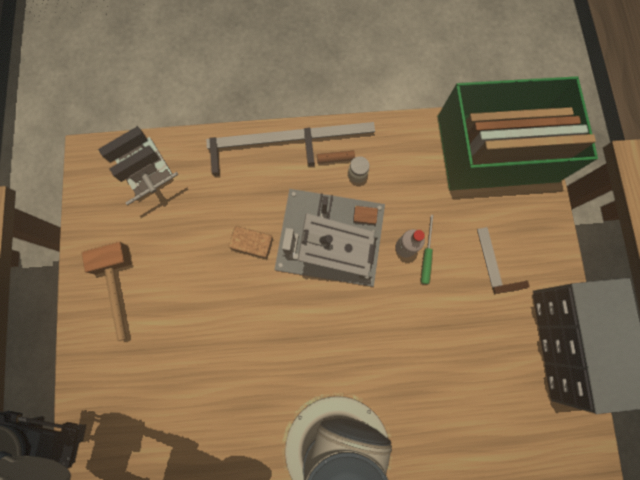

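View pics/wrist0.png

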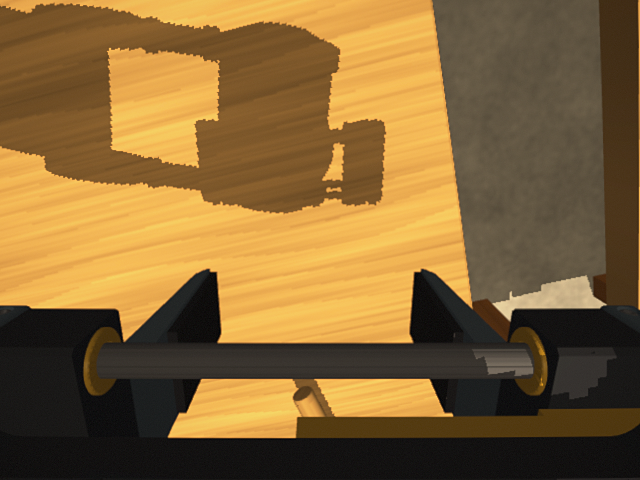

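The top view shows the stand at about (330,238), with the keeper or grip to its left at (288,242) and another dark upright at (326,205). I'll enlarge it and measure.

Run:
```python
from h import *
a=cv2.imread('pics/top0.png')[175:300,260:400]; cv2.imwrite('pics/topc.png',cv2.resize(a,None,fx=5.5,fy=4.8*5.5/4.8*0.85,interpolation=cv2.INTER_CUBIC)[:600])
a=cv2.imread('pics/scene0.png')[200:305,250:395]; cv2.imwrite('pics/scenec.png',cv2.resize(a,None,fx=5.5,fy=5.5,interpolation=cv2.INTER_CUBIC))
D=np.load('/tmp/top0.npz');W=D['W']
np.set_printoptions(linewidth=250)
print('z mm'); print((W[184:296:4,268:396:4,2]*1000).round(0).astype(int))
for n,(u,v) in dict(bl=(280,270),tl=(293,193),tr=(383,207),br=(373,286),k=(326,240)).items(): print(n,W[v,u].round(3))
```

```text
z mm
[[                  -1                   -2                   -2                   -5                   -2                   -2                    2                   -3                   -2                   -2                   -6
                    -4                   -4                    5                   -1                   -2                   -3                   -2                   -2                   -1                    6                   -1
                    -4                   -1                   -2                   -3                   -3                   -3                   -2                   -1                   -3                   -2]
 [                  -3                   -1                   -2                    3                   -3                   -3                    4                   -3                   -2                    5                   -2
                    -4                   -3                    3                   -2                    2                   -2                   -1                    1              
[... 17400 characters left out ...]
      2                    0                    2                    3
                     3                    1                   -2                    3                    3                   -2                    3                   -1                    2                   -2                    2
                    -1                    5                   -6                   -6                   -2                   -2 -9223372036854775808                   -1                   -6                    2]]
bl [0.482 0.115 0.008]
tl [0.701 0.063 0.013]
tr [ 0.639 -0.192  0.012]
br [ 0.416 -0.138  0.013]
k [ 0.52  -0.011  0.196]<stdin>:6: RuntimeWarning: invalid value encountered in cast
```

View pics/topc.png

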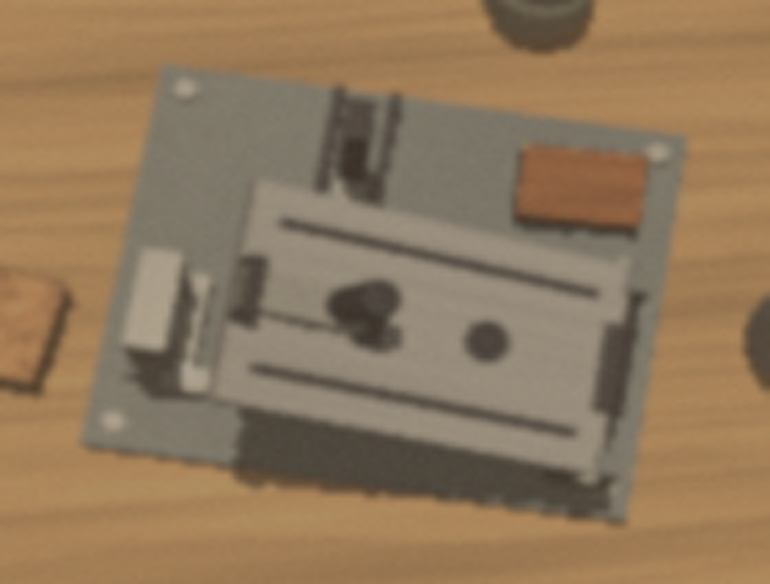

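View pics/scenec.png

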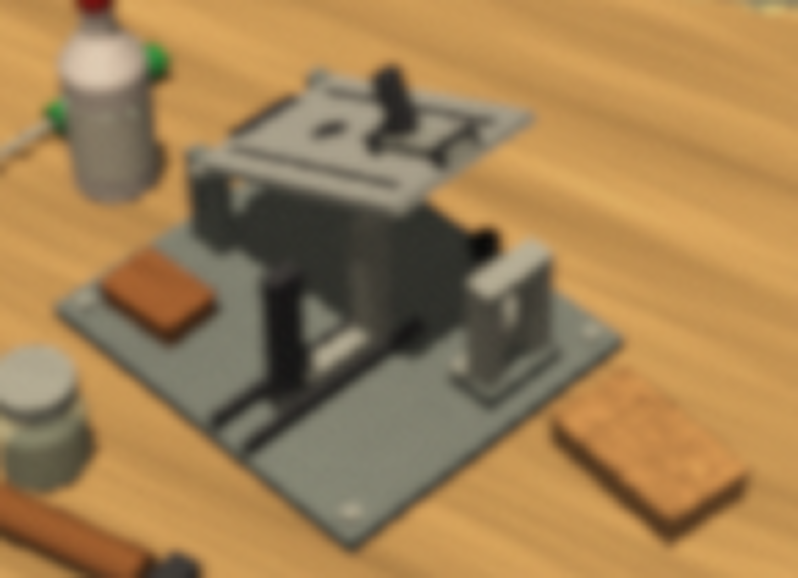

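```bash
cat > fit.py <<'E'
from h import *
d=grab('top');W=pts(d);I=d['image']
hsv=cv2.cvtColor(np.ascontiguousarray(I),cv2.COLOR_RGB2HSV)
K=np.array([[d['fx'],0,d['cx']],[0,d['fy'],d['cy']],[0,0,1]])
M=np.array(d['cam_to_world'])
def ray(uv,z):
    q=cv2.undistortPoints(np.array(uv,float).reshape(-1,1,2),K,np.array([d['k1'],0,0,0,0.])).reshape(-1,2)
    D=np.c_[q,np.ones(len(q))]@M[:3,:3].T
    return M[:3,3]+D*((z-M[2,3])/D[:,2:])
m=np.zeros((480,640),np.uint8)
roi=np.zeros_like(m);roi[182:296,268:396]=1
m=((hsv[...,1]<70)&(roi>0)).astype(np.uint8)
m=cv2.morphologyEx(m,cv2.MORPH_CLOSE,np.ones((5,5),np.uint8))
c=max(cv2.findContours(m,cv2.RETR_EXTERNAL,cv2.CHAIN_APPROX_NONE)[0],key=cv2.contourArea)
P=ray(c.reshape(-1,2),0.012)
rect=cv2.minAreaRect((P[:,:2]*1000).astype(np.float32));print(rect)
box=cv2.boxPoints(rect);print(box)
vis=cv2.cvtColor(np.ascontiguousarray(I),cv2.COLOR_RGB2BGR);cv2.drawContours(vis,[c],-1,(0,0,255),1)
cv2.imwrite('pics/fit.png',cv2.resize(vis[175:300,260:400],None,fx=4.5,fy=4.5,interpolation=cv2.INTER_NEAREST))
# yaw
b=rect[2]
yaw=min([b-180,b-90,b,b+90],key=abs)
ya=np.radians(yaw);R=np.array([[np.cos(ya),-np.sin(ya)],[np.sin(ya),np.cos(ya)]])
o=np.array(rect[0])-R@[45,10]
print('yaw',ya,'origin',o)
np.savez('stand.npz',R=R,o=o,yaw=ya)
S=(W[...,:2]*1000-o)@R; Z=W[...,2]*1000
def blob(n,x0,x1,y0,y1,z0,z1):
    k=(S[...,0]>x0)&(S[...,0]<x1)&(S[...,1]>y0)&(S[...,1]<y1)&(Z>z0)&(Z<z1)
    print(n,k.sum(),'min',S[k].min(0).round(1),'max',S[k].max(0).round(1),'ctr',((S[k].min(0)+S[k].max(0))/2).round(1),'med',np.median(S[k],0).round(1),'z',np.median(Z[k]).round(1))
blob('grip',80,160,10,80,110,140)
blob('keeper',-45,45,90,140,95,125)
blob('knob',-40,40,-20,40,185,215)
k=(abs(S[...,0])<55)&(abs(S[...,0])>18)&(Z>80)&(Z<185)&(S[...,1]>-95)&(S[...,1]<75)
A=np.c_[S[k][:,1]+100,np.ones(k.sum())];f=np.linalg.lstsq(A,Z[k],rcond=None)[0];print('tilt',np.arctan(f[0]),f)
E
python3 fit.py
```

```text
((565.7623291015625, -32.72035217285156), (277.9028625488281, 238.74685668945312), 75.97964477539062)
[[ 416.28177 -138.61218]
 [ 647.9163  -196.45258]
 [ 715.2429    73.17148]
 [ 483.60834  131.01187]]
yaw -0.24470136096862272 origin [519.68022584 -31.52045267]
grip 54 min [101.1  33.5] max [125.9  46.8] ctr [113.5  40.2] med [111.6  40.3] z 123.9
keeper 169 min [-28.5 110.1] max [ 28.8 130.2] ctr [1.000e-01 1.202e+02] med [ -0.8 119.9] z 103.9
knob 66 min [-9.   5.7] max [ 9.2 27.9] ctr [ 0.1 16.8] med [-0.8 16.8] z 194.5
tilt 0.417469024681032 [ 0.44354025 87.92880299]
```

View pics/fit.png

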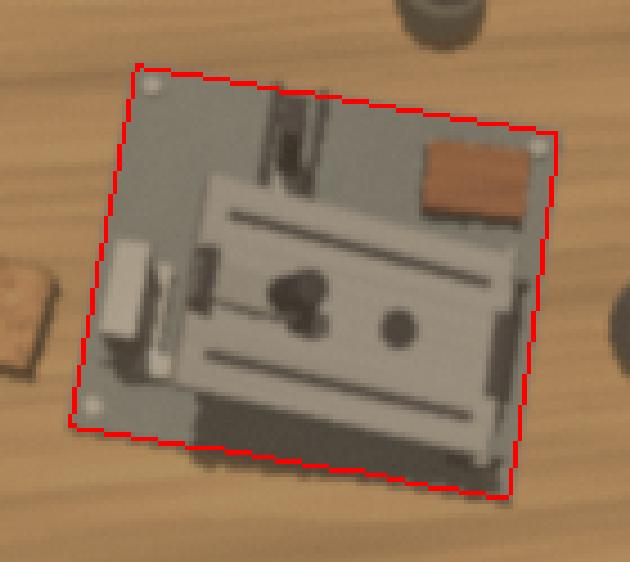

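Fit agrees with the given sizes: plate measures 278x239 mm (given 280x240), grip top is at z 124, keeper top about 4 mm lower than usual, tilt 0.417. Next is a helper for the move numbers to the prop grip.

```bash
cat > go.py <<'E'
from h import *
import sys
s=r.observe();F=np.load('stand.npz');Rs,o,yaw=F['R'],F['o'],float(F['yaw'])
R=cv2.Rodrigues(np.array(s['ee_rot'],float))[0];p=s['eef_pos']*1000
g=p+R[:,2]*172
print('t',s['t'],'grasp stand',((g[:2]-o)@Rs).round(1),'z',g[2].round(1),'F',s['wrist_force'].round(1),'open',round(s['opening']*1000,1),'tilt of tool z',R[:,2].round(4))
def to(x,y,z,axis):
    t=np.r_[Rs@[x,y]+o,z]; 
    a=np.r_[Rs@([0,1] if axis=='y' else [1,0]),0]
    ty=R[:,1]; 
    ang=np.arctan2(a@R[:,0],a@R[:,1]) # rotate so tool y -> a ; roll q: y'=cos q y - sin q x
    q=-ang; q=(q+np.pi/2)%np.pi-np.pi/2
    dl=R.T@(t-g)
    print('world grasp',t.round(1),'delta tool(now axes)',dl.round(1),'roll',round(q,4),'q6',s['joint_pos'][5].round(3))
    Rn=R@cv2.Rodrigues(np.array([0,0,q]))[0]
    print('  stand x,y in tool axes after roll', (Rn.T@np.r_[Rs@[1,0],0]).round(3),(Rn.T@np.r_[Rs@[0,1],0]).round(3), ' delta after roll',(Rn.T@(t-g)).round(1))
for a in sys.argv[1:]:
    x,y,z,ax=a.split(',');to(float(x),float(y),float(z),ax)
E
python3 go.py 112.5,40,240,y 112.5,40,105,y
```

```text
t 0.2 grasp stand [-521.8  529.4] z 232.4 F [-0.3 -0.5 -0.3] open 91.2 tilt of tool z [-3.e-04 -7.e-04 -1.e+00]
world grasp [638.5 -20.  240. ] delta tool(now axes) [-626.4 -499.4   -7.3] roll 0.0159 q6 -0.096
  stand x,y in tool axes after roll [-1. -0. -0.] [ 0.     1.    -0.001]  delta after roll [-634.3 -489.4   -7.3]
world grasp [638.5 -20.  105. ] delta tool(now axes) [-626.4 -499.3  127.7] roll 0.0159 q6 -0.096
  stand x,y in tool axes after roll [-1. -0. -0.] [ 0.     1.    -0.001]  delta after roll [-634.3 -489.3  127.7]
```

>>> send_rows --plan '[{"tx": -40, "ty": -31, "tz": -4, "roll": 0.016, "jaw": 50}, {"tx": -40, "ty": -31, "tz": -4}, {"tx": -40, "ty": -31}, {"tx": -40, "ty": -31}, {"tx": -40, "ty": -31}, {"tx": -40, "ty": -31}, {"tx": -40, "ty": -31}, {"tx": -40, "ty": -31}]'

```text
schema error: expected keys jaw, tx, ty, tz, roll
```

>>> send_rows --plan '[{"tx": -40, "ty": -31}, {"tx": -40, "ty": -31}, {"tx": -40, "ty": -31}, {"tx": -40, "ty": -31}, {"tx": -40, "ty": -31}, {"tx": -40, "ty": -31}, {"tx": -30, "ty": -22}, {"tx": 0}]'

```text
schema error: expected keys jaw, tx, ty, tz, roll
```

```bash
python3 go.py 112.5,40,150,y 112.5,40,105,y; python3 -c "
from h import *
save(grab('wrist'),'w1.png')"
```

```text
t 0.2 grasp stand [-521.8  529.4] z 232.4 F [-0.3 -0.5 -0.3] open 91.2 tilt of tool z [-3.e-04 -7.e-04 -1.e+00]
world grasp [638.5 -20.  150. ] delta tool(now axes) [-626.4 -499.3   82.7] roll 0.0159 q6 -0.096
  stand x,y in tool axes after roll [-1. -0. -0.] [ 0.     1.    -0.001]  delta after roll [-634.3 -489.3   82.7]
world grasp [638.5 -20.  105. ] delta tool(now axes) [-626.4 -499.3  127.7] roll 0.0159 q6 -0.096
  stand x,y in tool axes after roll [-1. -0. -0.] [ 0.     1.    -0.001]  delta after roll [-634.3 -489.3  127.7]
```

View pics/w1.png

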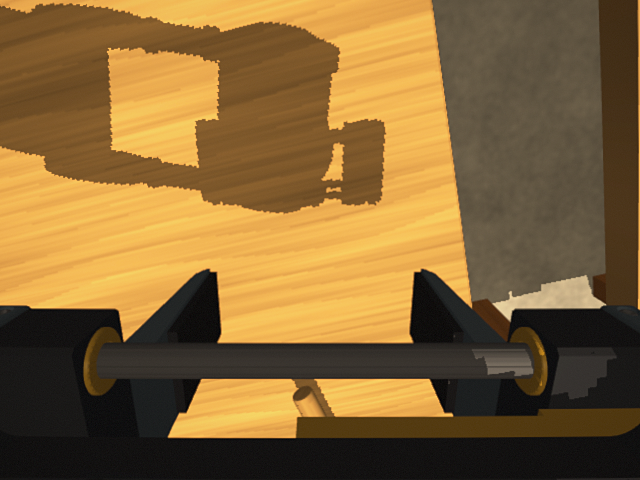

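All five keys are needed; nothing moved.

>>> send_rows --plan '[{"jaw": 50, "tx": -40, "ty": -31, "tz": -4, "roll": 0.016}, {"jaw": 50, "tx": -40, "ty": -31, "tz": -4, "roll": 0}, {"jaw": 50, "tx": -40, "ty": -31, "tz": 0, "roll": 0}, {"jaw": 50, "tx": -40, "ty": -31, "tz": 0, "roll": 0}, {"jaw": 50, "tx": -40, "ty": -31, "tz": 0, "roll": 0}, {"jaw": 50, "tx": -40, "ty": -31, "tz": 0, "roll": 0}, {"jaw": 50, "tx": -40, "ty": -31, "tz": 0, "roll": 0}, {"jaw": 50, "tx": -40, "ty": -31, "tz": 0, "roll": 0}]'

```text
t: 1.25
eef_pos: [0.3935, 0.2896, 0.4128]
ee_rot: [0.383, 3.118, 0.0]
wrist_force: [1.7, 1.1, 0.5]
opening: 0.0496
```

>>> send_rows --plan '[{"jaw": 50, "tx": -40, "ty": -31, "tz": 0, "roll": 0}, {"jaw": 50, "tx": -40, "ty": -31, "tz": 0, "roll": 0}, {"jaw": 50, "tx": -40, "ty": -31, "tz": 0, "roll": 0}, {"jaw": 50, "tx": -40, "ty": -31, "tz": 0, "roll": 0}, {"jaw": 50, "tx": -40, "ty": -31, "tz": 0, "roll": 0}, {"jaw": 50, "tx": -40, "ty": -31, "tz": 0, "roll": 0}, {"jaw": 50, "tx": -30, "ty": -22, "tz": 0, "roll": 0}, {"jaw": 50, "tx": 0, "ty": 0, "tz": 0, "roll": 0}]'

```text
t: 2.25
eef_pos: [0.6055, 0.0219, 0.4123]
ee_rot: [0.387, 3.117, -0.0]
wrist_force: [-1.2, 0.1, -0.2]
opening: 0.0498
```

```bash
python3 go.py 112.5,40,150,y 112.5,40,105,y; python3 -c "
from h import *
save(grab('wrist'),'w2.png')"
```

```text
t 2.25 grasp stand [70.3 72.5] z 240.3 F [-1.2  0.1 -0.2] open 49.8 tilt of tool z [ 2.e-04 -3.e-04 -1.e+00]
world grasp [638.5 -20.  150. ] delta tool(now axes) [-42.2 -32.4  90.3] roll -0.0026 q6 -1.386
  stand x,y in tool axes after roll [-1.  0.  0.] [ 0.  1. -0.]  delta after roll [-42.1 -32.5  90.3]
world grasp [638.5 -20.  105. ] delta tool(now axes) [-42.2 -32.4 135.3] roll -0.0026 q6 -1.386
  stand x,y in tool axes after roll [-1.  0.  0.] [ 0.  1. -0.]  delta after roll [-42.1 -32.5 135.3]
```

View pics/w2.png

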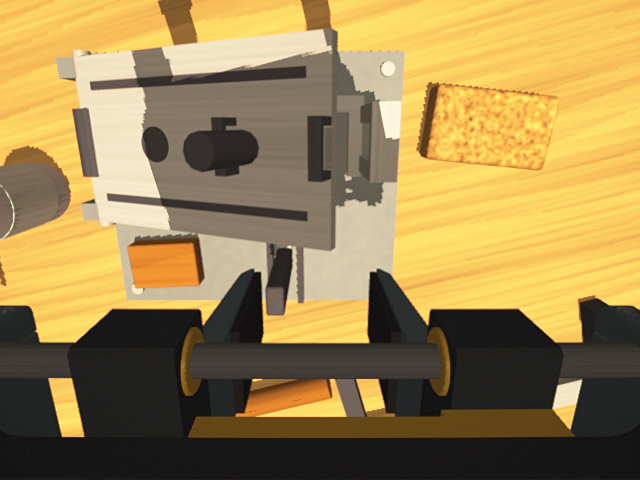

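The wrist view shows the knob top at about (200,150), the prop grip's dark post at (280,280) between the open fingers' line, and the bolt tip at (320,150). I'll cross-check both points from this view.

```bash
cat > wm.py <<'E'
from h import *
d=grab('wrist');W=pts(d);F=np.load('stand.npz');S=(W[...,:2]*1000-F['o'])@F['R'];Z=W[...,2]*1000
def blob(n,x0,x1,y0,y1,z0,z1):
    k=(S[...,0]>x0)&(S[...,0]<x1)&(S[...,1]>y0)&(S[...,1]<y1)&(Z>z0)&(Z<z1)
    if k.sum(): print(n,k.sum(),'lo',np.percentile(S[k],2,axis=0).round(1),'hi',np.percentile(S[k],98,axis=0).round(1),'z',np.median(Z[k]).round(1),np.percentile(Z[k],98).round(1))
blob('grip',90,170,20,60,119,130)
blob('keepertop',-40,40,105,140,97,118)
blob('knob',-30,30,-20,40,188,205)
blob('tip',-9,9,60,100,170,190)
k=(abs(S[...,0])<55)&(abs(S[...,0])>18)&(Z>80)&(Z<185)&(S[...,1]>-95)&(S[...,1]<75)
A=np.c_[S[k][:,1]+100,np.ones(k.sum())];f=np.linalg.lstsq(A,Z[k],rcond=None)[0];print('tilt',np.arctan(f[0]),f)
# knob in table frame
th=np.arctan(f[0])
c,s=np.cos(th),np.sin(th);Y=S[...,1]+100;H=Z-80
L=c*Y+s*H;N=-s*Y+c*H
k=(abs(S[...,0])<25)&(N>30)&(N<75)
print('knob table-frame L',np.percentile(L[k],[2,98]).round(1),'N',np.percentile(N[k],98).round(1),'x',np.percentile(S[k][:,0],[2,98]).round(1))
E
python3 wm.py
```

```text
grip 582 lo [101.7  33.8] hi [124.   46.9] z 125.1 126.7
keepertop 2396 lo [-26.7 110. ] hi [ 27.3 129.6] z 105.5 107.0
knob 1583 lo [-8.7  6.5] hi [ 9.1 27.1] z 196.0 200.1
tip 1220 lo [-8.8 60.5] hi [ 8.6 79.2] z 177.9 182.4
tilt 0.41826943168788244 [ 0.44449846 89.47989315]
knob table-frame L [143.8 161.3] N 61.4 x [-9.   9.2]
```

Both views agree: grip centre is (112.8, 40.3), knob is at L≈152.5 (bolt ≈2.5 mm), and the bracket is about 3 mm low. I'll take the grip.

>>> send_rows --plan '[{"jaw": 50, "tx": -42, "ty": -32, "tz": 0, "roll": -0.0026}, {"jaw": 50, "tx": 0, "ty": 0, "tz": 45, "roll": 0}, {"jaw": 50, "tx": 0, "ty": 0, "tz": 45, "roll": 0}, {"jaw": 50, "tx": 0, "ty": 0, "tz": 45, "roll": 0}, {"jaw": 5, "tx": 0, "ty": 0, "tz": 0, "roll": 0}, {"jaw": 5, "tx": 0, "ty": 0, "tz": 0, "roll": 0}, {"jaw": 5, "tx": 0, "ty": 0, "tz": 0, "roll": 0}, {"jaw": 5, "tx": 0, "ty": 0, "tz": 0, "roll": 0}]'

```text
t: 3.35
eef_pos: [0.6376, -0.0175, 0.2792]
ee_rot: [0.379, 3.116, -0.001]
wrist_force: [-2.4, -8.5, 8.3]
opening: 0.0141
```

```bash
python3 go.py
```

```text
t 3.35 grasp stand [111.4  42.1] z 107.2 F [-2.4 -8.5  8.3] open 14.1 tilt of tool z [ 2.3e-03 -7.0e-04 -1.0e+00]
```

>>> send_rows --plan '[{"jaw": 5, "tx": -7, "ty": 1, "tz": 0, "roll": 0}, {"jaw": 5, "tx": -9, "ty": 0, "tz": 0, "roll": 0}, {"jaw": 5, "tx": -9, "ty": 0, "tz": 0, "roll": 0}, {"jaw": 5, "tx": -9, "ty": 0, "tz": 0, "roll": 0}, {"jaw": 5, "tx": -9, "ty": 0, "tz": 0, "roll": 0}, {"jaw": 5, "tx": 0, "ty": 0, "tz": 0, "roll": 0}, {"jaw": 5, "tx": 0, "ty": 0, "tz": 0, "roll": 0}]'

```text
t: 4.22
eef_pos: [0.6795, -0.0277, 0.2792]
ee_rot: [0.38, 3.117, -0.002]
wrist_force: [-2.7, -7.8, 9.0]
opening: 0.0137
```

```bash
python3 go.py
```

```text
t 4.225 grasp stand [154.5  42.2] z 107.2 F [-2.7 -7.8  9. ] open 13.7 tilt of tool z [ 0.0017 -0.0017 -1.    ]
```

>>> send_rows --plan '[{"jaw": 45, "tx": 0, "ty": 0, "tz": 0, "roll": 0}, {"jaw": 45, "tx": 0, "ty": 0, "tz": 0, "roll": 0}, {"jaw": 45, "tx": 0, "ty": 0, "tz": -45, "roll": 0}, {"jaw": 45, "tx": 0, "ty": 0, "tz": -50, "roll": 0}, {"jaw": 45, "tx": 0, "ty": 0, "tz": -50, "roll": 0}, {"jaw": 45, "tx": 0, "ty": 0, "tz": 0, "roll": 0}]'

```text
t: 4.97
eef_pos: [0.6799, -0.0266, 0.4273]
ee_rot: [0.378, 3.111, 0.0]
wrist_force: [0.9, 0.2, -0.0]
opening: 0.0453
```

```bash
python3 wm.py; python3 go.py 0,20,240,x 0,20,184,x; python3 fit.py|grep -E "grip|knob|tilt"; python3 -c "
from h import *
save(grab('wrist'),'w3.png')"
```

```text
grip 743 lo [90.5 33.2] hi [168.3  46.8] z 125.0 126.7
keepertop 1889 lo [ -7.4 110.2] hi [ 28.1 130.1] z 105.4 107.0
tilt 0.41837104050099627 [ 0.44462015 89.38969429]
knob table-frame L [-92.  153.5] N 46.3 x [ 9.5 24.9]
t 5.025 grasp stand [154.3  43.6] z 252.6 F [ 0.1 -0.1 -0.9] open 45.1 tilt of tool z [ 3.5e-03 -3.0e-04 -1.0e+00]
world grasp [524.5 -12.1 240. ] delta tool(now axes) [154.5 -23.2  12.1] roll -1.5681 q6 -1.456
  stand x,y in tool axes after roll [-0.    -1.     0.003] [-1.     0.     0.001]  delta after roll [ 23.6 154.4  12.1]
world grasp [524.5 -12.1 184. ] delta tool(now axes) [154.6 -23.2  68.1] roll -1.5681 q6 -1.456
  stand x,y in tool axes after roll [-0.    -1.     0.003] [-1.     0.     0.001]  delta after roll [ 23.6 154.6  68.1]Traceback (most recent call last):
  File "fit.py", line 31, in <module>
    blob('grip',80,160,10,80,110,140)
    ~~~~^^^^^^^^^^^^^^^^^^^^^^^^^^^^^
  File "fit.py", line 30, in blob
    print(n,k.sum(),'min',S[k].min(0).round(1),'max',S[k].max(0).round(1),'ctr',((S[k].min(0)+S[k].max(0))/2).round(1),'med',np.median(S[k],0).round(1),'z',np.median(Z[k]).round(1))
                          ~~~~~~~~^^^
    return umr_minimum(a, axis, None, out, keepdims, initial, where)
ValueError: zero-size array to reduction operation minimum which has no identity
```

View pics/w3.png

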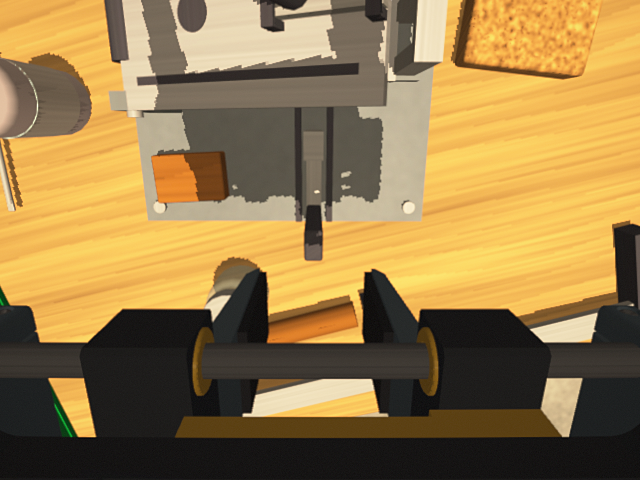

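```bash
python3 - <<'E'
import numpy as np
y=-0.24470136096862272
np.savez('stand.npz',R=np.array([[np.cos(y),-np.sin(y)],[np.sin(y),np.cos(y)]]),o=np.array([519.68022584,-31.52045267]),yaw=y)
E
sed -i "s/^np.savez('stand.npz'/#&/; s/^S=(W/F=np.load('stand.npz');R,o=F['R'],F['o'];S=(W/" fit.py; mv fit.py topm.py; python3 topm.py | tail -5; python3 go.py
```

```text
[[ 386.46957 -199.498  ]
 [ 712.1549  -225.55536]
 [ 740.47485  128.41008]
 [ 414.78955  154.46744]]
yaw -0.07983770789699494 origin [517.81803998 -41.9232258 ]
t 5.175 grasp stand [153.   43.3] z 249.4 F [-0.1  0.4 -0.1] open 45.1 tilt of tool z [-2.2e-03  4.0e-04 -1.0e+00]Traceback (most recent call last):
  File "topm.py", line 31, in <module>
    blob('grip',80,160,10,80,110,140)
    ~~~~^^^^^^^^^^^^^^^^^^^^^^^^^^^^^
  File "topm.py", line 30, in blob
    print(n,k.sum(),'min',S[k].min(0).round(1),'max',S[k].max(0).round(1),'ctr',((S[k].min(0)+S[k].max(0))/2).round(1),'med',np.median(S[k],0).round(1),'z',np.median(Z[k]).round(1))
                          ~~~~~~~~^^^
    return umr_minimum(a, axis, None, out, keepdims, initial, where)
ValueError: zero-size array to reduction operation minimum which has no identity
```

>>> send_rows --plan '[{"jaw": 45, "tx": 0, "ty": 0, "tz": 0, "roll": 0.18}, {"jaw": 45, "tx": 0, "ty": 0, "tz": 0, "roll": 0.18}, {"jaw": 45, "tx": 0, "ty": 0, "tz": 0, "roll": 0.18}, {"jaw": 45, "tx": 0, "ty": 0, "tz": 0, "roll": 0.18}, {"jaw": 45, "tx": 0, "ty": 0, "tz": 0, "roll": 0.18}, {"jaw": 45, "tx": 0, "ty": 0, "tz": 0, "roll": 0.18}, {"jaw": 45, "tx": 0, "ty": 0, "tz": 0, "roll": 0.18}, {"jaw": 45, "tx": 0, "ty": 0, "tz": 0, "roll": 0.18}]'

```text
t: 6.18
eef_pos: [0.6791, -0.0267, 0.4211]
ee_rot: [-2.346, -2.086, 0.002]
wrist_force: [0.7, 0.1, -0.1]
opening: 0.045
```

>>> send_rows --plan '[{"jaw": 45, "tx": 0, "ty": 0, "tz": 0, "roll": 0.134}, {"jaw": 45, "tx": -8, "ty": -50, "tz": 0, "roll": 0}, {"jaw": 45, "tx": -8, "ty": -50, "tz": 0, "roll": 0}, {"jaw": 45, "tx": -7, "ty": -50, "tz": 0, "roll": 0}, {"jaw": 45, "tx": 0, "ty": 0, "tz": 0, "roll": 0}, {"jaw": 45, "tx": 0, "ty": 0, "tz": 0, "roll": 0}]'

```text
t: 6.92
eef_pos: [0.5285, -0.0126, 0.4223]
ee_rot: [-2.476, -1.933, 0.0]
wrist_force: [-0.2, 0.0, 0.2]
opening: 0.0449
```

```bash
python3 go.py 0,20.5,184,x;  python3 -c "
from h import *
save(grab('wrist'),'w4.png')"
```

```text
t 6.925 grasp stand [ 3.9 20.4] z 250.3 F [-0.2  0.   0.2] open 44.9 tilt of tool z [-3.e-04  1.e-04 -1.e+00]
world grasp [524.6 -11.6 184. ] delta tool(now axes) [ 0.  -3.9 66.3] roll -0.0007 q6 0.109
  stand x,y in tool axes after roll [ 0.  1. -0.] [ 1. -0. -0.]  delta after roll [ 0.1 -3.9 66.3]
```

View pics/w4.png

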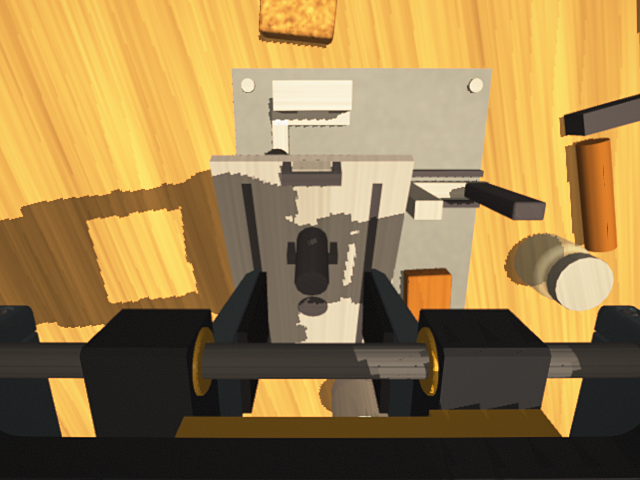

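Knob at (312,260) lies between the fingers; the prop post (425,205) is clear of the table edge (410). Descending and gripping.

>>> send_rows --plan '[{"jaw": 45, "tx": 0, "ty": -4, "tz": 22, "roll": 0}, {"jaw": 45, "tx": 0, "ty": 0, "tz": 22, "roll": 0}, {"jaw": 45, "tx": 0, "ty": 0, "tz": 22, "roll": 0}, {"jaw": 45, "tx": 0, "ty": 0, "tz": 0, "roll": 0}, {"jaw": 12, "tx": 0, "ty": 0, "tz": 0, "roll": 0}, {"jaw": 12, "tx": 0, "ty": 0, "tz": 0, "roll": 0}, {"jaw": 12, "tx": 0, "ty": 0, "tz": 0, "roll": 0}, {"jaw": 12, "tx": 0, "ty": 0, "tz": 0, "roll": 0}]'

```text
t: 7.98
eef_pos: [0.5253, -0.0119, 0.3577]
ee_rot: [2.474, 1.931, 0.004]
wrist_force: [6.1, -2.5, 0.4]
opening: 0.0192
```

```bash
python3 go.py
python3 - <<'E'
import numpy as np
a=np.linspace(.418,-.03,17)
N=48;L=152.5
y=-100+L*np.cos(a)-N*np.sin(a);z=80+L*np.sin(a)+N*np.cos(a)
print(np.c_[a,y,z].round(2)); print(np.c_[np.diff(y),-np.diff(z)].round(1).tolist())
E
```

```text
t 7.975 grasp stand [ 1.3 20.4] z 185.7 F [ 6.1 -2.5  0.4] open 19.2 tilt of tool z [ 3.7e-03 -8.0e-04 -1.0e+00]
[[ 4.2000e-01  1.9890e+01  1.8577e+02]
 [ 3.9000e-01  2.2800e+01  1.8237e+02]
 [ 3.6000e-01  2.5620e+01  1.7890e+02]
 [ 3.3000e-01  2.8340e+01  1.7534e+02]
 [ 3.1000e-01  3.0960e+01  1.7171e+02]
 [ 2.8000e-01  3.3470e+01  1.6801e+02]
 [ 2.5000e-01  3.5880e+01  1.6424e+02]
 [ 2.2000e-01  3.8190e+01  1.6040e+02]
 [ 1.9000e-01  4.0390e+01  1.5650e+02]
 [ 1.7000e-01  4.2470e+01  1.5254e+02]
 [ 1.4000e-01  4.4450e+01  1.4852e+02]
 [ 1.1000e-01  4.6310e+01  1.4445e+02]
 [ 8.0000e-02  4.8060e+01  1.4033e+02]
 [ 5.0000e-02  4.9690e+01  1.3616e+02]
 [ 3.0000e-02  5.1200e+01  1.3195e+02]
 [-0.0000e+00  5.2600e+01  1.2769e+02]
 [-3.0000e-02  5.3870e+01  1.2340e+02]]
[[2.9, 3.4], [2.8, 3.5], [2.7, 3.6], [2.6, 3.6], [2.5, 3.7], [2.4, 3.8], [2.3, 3.8], [2.2, 3.9], [2.1, 4.0], [2.0, 4.0], [1.9, 4.1], [1.7, 4.1], [1.6, 4.2], [1.5, 4.2], [1.4, 4.3], [1.3, 4.3]]
```

>>> send_rows --plan '[{"jaw": 12, "tx": 2.9, "ty": 0, "tz": 3.4, "roll": 0}, {"jaw": 12, "tx": 2.8, "ty": 0, "tz": 3.5, "roll": 0}, {"jaw": 12, "tx": 2.7, "ty": 0, "tz": 3.6, "roll": 0}, {"jaw": 12, "tx": 2.6, "ty": 0, "tz": 3.6, "roll": 0}, {"jaw": 12, "tx": 2.5, "ty": 0, "tz": 3.7, "roll": 0}, {"jaw": 12, "tx": 2.4, "ty": 0, "tz": 3.8, "roll": 0}, {"jaw": 12, "tx": 0, "ty": 0, "tz": 0, "roll": 0}, {"jaw": 12, "tx": 0, "ty": 0, "tz": 0, "roll": 0}]'

```text
t: 8.98
eef_pos: [0.5292, 0.0035, 0.3362]
ee_rot: [2.474, 1.931, 0.004]
wrist_force: [5.0, -4.3, 3.7]
opening: 0.0194
```

```bash
python3 go.py; python3 wm.py; python3 -c "
from h import *
save(grab('wrist'),'w5.png')"
```

```text
t 8.975 grasp stand [ 1.4 36.2] z 164.2 F [ 5.  -4.3  3.7] open 19.4 tilt of tool z [ 0.0039 -0.001  -1.    ]
grip 1587 lo [90.7 34.4] hi [167.6  47.8] z 124.8 126.5
keepertop 4425 lo [-26.3 110.4] hi [ 27.  129.9] z 105.6 107.0
knob 882 lo [-12.9  18.9] hi [12.9 32.9] z 201.6 204.0
tilt 0.2705835074416884 [ 0.27738644 88.30022593]
knob table-frame L [154.2 178.3] N 73.6 x [-18.7  18.7]
```

View pics/w5.png

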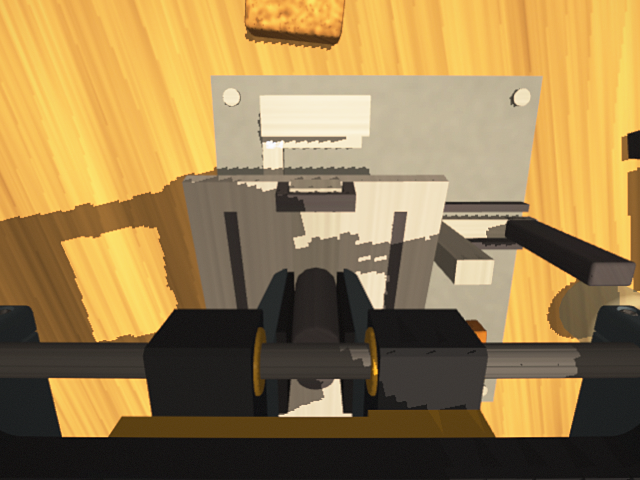

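Tilt follows (0.27) and the grasp-based bolt estimate is about 3 mm. Continuing down.

>>> send_rows --plan '[{"jaw": 12, "tx": 2.2, "ty": 0, "tz": 3.9, "roll": 0}, {"jaw": 12, "tx": 2.0, "ty": 0, "tz": 3.9, "roll": 0}, {"jaw": 12, "tx": 1.9, "ty": 0, "tz": 4.0, "roll": 0}, {"jaw": 12, "tx": 1.8, "ty": 0, "tz": 4.0, "roll": 0}, {"jaw": 12, "tx": 1.7, "ty": 0, "tz": 4.1, "roll": 0}, {"jaw": 12, "tx": 0, "ty": 0, "tz": 0, "roll": 0}, {"jaw": 12, "tx": 0, "ty": 0, "tz": 0, "roll": 0}]'

```text
t: 9.95
eef_pos: [0.5316, 0.0128, 0.3165]
ee_rot: [2.474, 1.931, 0.004]
wrist_force: [4.3, -3.2, 8.6]
opening: 0.0192
```

```bash
cat > st.py <<'E'
from h import *
s=r.observe();d=grab('wrist');W=pts(d);F=np.load('stand.npz');S=(W[...,:2]*1000-F['o'])@F['R'];Z=W[...,2]*1000
R=cv2.Rodrigues(np.array(s['ee_rot'],float))[0];g=s['eef_pos']*1000+R[:,2]*172;gs=(g[:2]-F['o'])@F['R']
I=d['image']
sel=(abs(S[...,0])<55)&(abs(S[...,0])>30)&(S[...,1]>50)&(S[...,1]<97)&(Z>60)&(Z<185)
f=np.polyfit(S[sel][:,1]+100,Z[sel],1)
zc=np.median(Z[sel]-88); yc=np.median(S[sel][:,1]+100)
th=np.arctan(np.median((Z[sel]-88.7)/(S[sel][:,1]+100)))  # through hinge, ~top offset
c,sn=np.cos(th),np.sin(th);Y=S[...,1]+100;H=Z-80;L=c*Y+sn*H;N=-sn*Y+c*H
fs=s['wrist_force'];fst=np.r_[fs[:2]@F['R'],fs[2]]
print('t',s['t'],'g',gs.round(1),g[2].round(1),'F stand',fst.round(1),'tau',s['wrist_torque'].round(2),'tilt',th.round(4),'fit',np.arctan(f[0]).round(3),f[1].round(1),'n',sel.sum())
print('grasp L,N',(c*(gs[1]+100)+sn*(g[2]-80)).round(1),(-sn*(gs[1]+100)+c*(g[2]-80)).round(1))
k=(abs(S[...,0])<8)&(N>14)&(N<22)&(L>175)&(L<250)
if k.sum(): print('bar top L',np.percentile(L[k],[1,50,99]).round(1),k.sum())
E
python3 st.py
```

```text
t 9.95 g [ 1.5 45.9] 144.5 F stand [ 5.  -2.1  8.6] tau [-0.93 -0.46  0.02] tilt 0.1308 fit 0.13 88.9 n 9029
grasp L,N 153.1 44.9
bar top L [175.2 186.  201.7] 1518
```

>>> send_rows --plan '[{"jaw": 12, "tx": 1.6, "ty": 0, "tz": 3.9, "roll": 0}, {"jaw": 12, "tx": 1.5, "ty": 0, "tz": 3.9, "roll": 0}, {"jaw": 12, "tx": 1.4, "ty": 0, "tz": 3.9, "roll": 0}, {"jaw": 12, "tx": 1.3, "ty": 0, "tz": 3.9, "roll": 0}, {"jaw": 12, "tx": 0, "ty": 0, "tz": 0, "roll": 0}, {"jaw": 12, "tx": 0, "ty": 0, "tz": 0, "roll": 0}]'

```text
t: 10.75
eef_pos: [0.533, 0.0185, 0.301]
ee_rot: [2.474, 1.931, 0.004]
wrist_force: [3.3, -2.4, 10.1]
opening: 0.0197
```

```bash
python3 st.py
```

```text
t 10.75 g [ 1.5 51.8] 129.0 F stand [ 3.8 -1.5 10.1] tau [-0.72 -0.4   0.06] tilt 0.0338 fit 0.034 88.7 n 8905
grasp L,N 153.4 43.8
bar top L [175.4 212.7 231. ] 3193
```

>>> send_rows --plan '[{"jaw": 12, "tx": 0.5, "ty": 0, "tz": 1.6, "roll": 0}, {"jaw": 12, "tx": 0.5, "ty": 0, "tz": 1.6, "roll": 0}, {"jaw": 12, "tx": 0, "ty": 0, "tz": 0, "roll": 0}]'

```text
t: 11.18
eef_pos: [0.5332, 0.0195, 0.2979]
ee_rot: [2.474, 1.931, 0.005]
wrist_force: [2.6, -1.9, 11.2]
opening: 0.0195
```

>>> send_rows --plan '[{"jaw": 12, "tx": 0.4, "ty": 0, "tz": 1.5, "roll": 0}, {"jaw": 12, "tx": 0, "ty": 0, "tz": 0, "roll": 0}]'

```text
t: 11.42
eef_pos: [0.5333, 0.0199, 0.2964]
ee_rot: [2.474, 1.931, 0.005]
wrist_force: [3.2, -1.8, 11.9]
opening: 0.0191
```

>>> send_rows --plan '[{"jaw": 12, "tx": 0.4, "ty": 0, "tz": 1.2, "roll": 0}, {"jaw": 12, "tx": 0, "ty": 0, "tz": 0, "roll": 0}]'

```text
t: 11.68
eef_pos: [0.5334, 0.0202, 0.2952]
ee_rot: [2.474, 1.931, 0.005]
wrist_force: [2.3, -1.5, 13.6]
opening: 0.0194
```

```bash
python3 st.py
```

```text
t 11.675 g [ 1.5 53.6] 123.2 F stand [ 2.6 -0.9 13.6] tau [-0.8  -0.23 -0.01] tilt -0.0009 fit -0.001 88.8 n 8902
grasp L,N 153.6 43.4
bar top L [175.2 185.6 202.1] 1461
```

>>> send_rows --plan '[{"jaw": 12, "tx": 0.3, "ty": 0, "tz": 1.2, "roll": 0}, {"jaw": 12, "tx": 0, "ty": 0, "tz": 0, "roll": 0}]'

```text
t: 11.98
eef_pos: [0.5335, 0.0205, 0.2941]
ee_rot: [2.474, 1.931, 0.005]
wrist_force: [2.6, -0.8, 13.3]
opening: 0.0194
```

>>> send_rows --plan '[{"jaw": 12, "tx": 0.2, "ty": 0, "tz": 1.0, "roll": 0}, {"jaw": 12, "tx": 0, "ty": 0, "tz": 0, "roll": 0}]'

```text
t: 12.22
eef_pos: [0.5336, 0.0207, 0.2931]
ee_rot: [2.474, 1.931, 0.005]
wrist_force: [2.6, -1.0, 13.9]
opening: 0.0195
```

```bash
python3 st.py
```

```text
t 12.225 g [ 1.5 54.1] 121.1 F stand [ 2.7 -0.3 13.9] tau [-0.73 -0.15  0.02] tilt -0.0137 fit -0.015 88.9 n 8928
grasp L,N 153.6 43.2
bar top L [175.2 185.8 202.2] 1500
```

>>> send_rows --plan '[{"jaw": 12, "tx": 0.2, "ty": 0, "tz": 1.0, "roll": 0}, {"jaw": 12, "tx": 0, "ty": 0, "tz": 0, "roll": 0}]'

```text
t: 12.52
eef_pos: [0.5336, 0.021, 0.2921]
ee_rot: [2.474, 1.931, 0.005]
wrist_force: [3.1, -1.0, 14.2]
opening: 0.02
```

>>> send_rows --plan '[{"jaw": 12, "tx": 0.2, "ty": 0, "tz": 0.8, "roll": 0}, {"jaw": 12, "tx": 0, "ty": 0, "tz": 0, "roll": 0}]'

```text
t: 12.78
eef_pos: [0.5337, 0.0211, 0.2913]
ee_rot: [2.474, 1.931, 0.005]
wrist_force: [2.4, -1.8, 14.1]
opening: 0.0193
```

```bash
python3 st.py
```

```text
t 12.775 g [ 1.6 54.6] 119.3 F stand [ 2.8 -1.1 14.1] tau [-0.67 -0.13 -0.03] tilt -0.024 fit -0.001 85.0 n 8923
grasp L,N 153.6 43.0
bar top L [175.3 185.7 202.2] 1478
```

>>> send_rows --plan '[{"jaw": 12, "tx": 0.1, "ty": 0, "tz": 0.7, "roll": 0}, {"jaw": 12, "tx": 0, "ty": 0, "tz": 0, "roll": 0}]'

```text
t: 13.08
eef_pos: [0.5337, 0.0213, 0.2906]
ee_rot: [2.474, 1.931, 0.005]
wrist_force: [2.0, -1.1, 14.0]
opening: 0.0194
```

>>> send_rows --plan '[{"jaw": 12, "tx": 0.1, "ty": 0, "tz": 0.7, "roll": 0}, {"jaw": 12, "tx": 0, "ty": 0, "tz": 0, "roll": 0}]'

```text
t: 13.32
eef_pos: [0.5337, 0.0214, 0.2903]
ee_rot: [2.474, 1.931, 0.005]
wrist_force: [-0.4, 0.3, 22.8]
opening: 0.0192
```

```bash
python3 st.py
```

```text
t 13.325 g [ 1.6 54.8] 118.3 F stand [-0.4  0.2 22.8] tau [-0.55  0.26  0.03] tilt -0.0292 fit 0.063 73.5 n 9042
grasp L,N 153.7 42.8
bar top L [175.3 186.  202.3] 1508
```

Contact felt at 14→23 N (about 8 N on the stop). Sliding the bolt while following the table's slope.

>>> send_rows --plan '[{"jaw": 12, "tx": 2, "ty": 0, "tz": 0.1, "roll": 0}, {"jaw": 12, "tx": 2, "ty": 0, "tz": 0.0, "roll": 0}, {"jaw": 12, "tx": 2, "ty": 0, "tz": 0.1, "roll": 0}, {"jaw": 12, "tx": 2, "ty": 0, "tz": 0.0, "roll": 0}, {"jaw": 12, "tx": 0, "ty": 0, "tz": 0, "roll": 0}]'

```text
t: 14.0
eef_pos: [0.5357, 0.0293, 0.2901]
ee_rot: [2.474, 1.931, 0.005]
wrist_force: [-0.1, 0.5, 21.8]
opening: 0.0195
```

```bash
python3 st.py
```

```text
t 14.0 g [ 1.6 63. ] 118.1 F stand [-0.2  0.4 21.8] tau [-0.3   0.24 -0.01] tilt -0.0295 fit -0.03 88.8 n 8483
grasp L,N 161.8 42.9
bar top L [175.4 188.  206.9] 1708
```

```bash
python3 -c "
from h import *
save(grab('wrist'),'w6.png')"
```

```text
(no output)
```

View pics/w6.png

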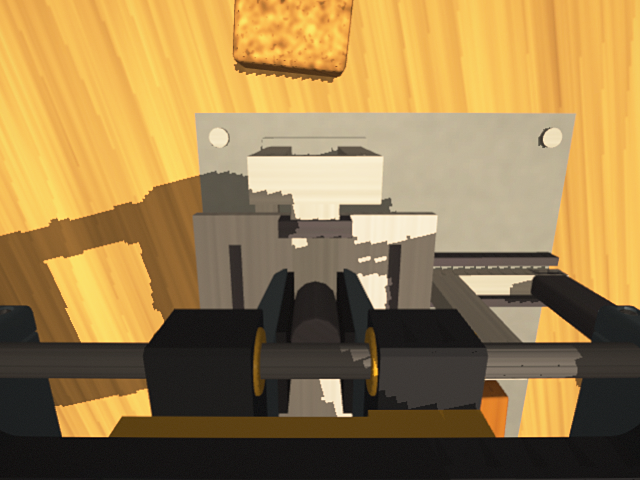

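The bar tip projects past the table's edge at (316,210) toward the keeper lip. Continuing.

>>> send_rows --plan '[{"jaw": 12, "tx": 2, "ty": 0, "tz": 0.1, "roll": 0}, {"jaw": 12, "tx": 2, "ty": 0, "tz": 0.0, "roll": 0}, {"jaw": 12, "tx": 2, "ty": 0, "tz": 0.1, "roll": 0}, {"jaw": 12, "tx": 0, "ty": 0, "tz": 0, "roll": 0}]'

```text
t: 14.6
eef_pos: [0.5372, 0.0351, 0.2899]
ee_rot: [2.474, 1.931, 0.006]
wrist_force: [0.6, 0.6, 21.4]
opening: 0.0194
```

>>> send_rows --plan '[{"jaw": 12, "tx": 2, "ty": 0, "tz": 0.1, "roll": 0}, {"jaw": 12, "tx": 2, "ty": 0, "tz": 0.0, "roll": 0}, {"jaw": 12, "tx": 2, "ty": 0, "tz": 0.1, "roll": 0}, {"jaw": 12, "tx": 0, "ty": 0, "tz": 0, "roll": 0}]'

```text
t: 15.1
eef_pos: [0.5386, 0.041, 0.2897]
ee_rot: [2.474, 1.931, 0.006]
wrist_force: [1.1, 1.4, 22.3]
opening: 0.0196
```

```bash
python3 st.py
```

```text
t 15.1 g [ 1.6 75.1] 117.7 F stand [ 0.7  1.6 22.3] tau [-0.29  0.19 -0.  ] tilt -0.0296 fit -0.034 89.6 n 6123
grasp L,N 173.9 42.9
bar top L [179.5 190.  206.3] 1252
```

>>> send_rows --plan '[{"jaw": 12, "tx": 2, "ty": 0, "tz": 0.0, "roll": 0}, {"jaw": 12, "tx": 2, "ty": 0, "tz": 0.1, "roll": 0}, {"jaw": 12, "tx": 1.5, "ty": 0, "tz": 0.0, "roll": 0}, {"jaw": 12, "tx": 0, "ty": 0, "tz": 0, "roll": 0}]'

```text
t: 15.65
eef_pos: [0.5399, 0.0463, 0.2896]
ee_rot: [2.474, 1.931, 0.006]
wrist_force: [1.4, -0.4, 20.6]
opening: 0.0194
```

>>> send_rows --plan '[{"jaw": 12, "tx": 1.5, "ty": 0, "tz": 0.0, "roll": 0}, {"jaw": 12, "tx": 1, "ty": 0, "tz": 0.0, "roll": 0}, {"jaw": 12, "tx": 0, "ty": 0, "tz": 0, "roll": 0}]'

```text
t: 16.02
eef_pos: [0.5405, 0.0486, 0.2895]
ee_rot: [2.474, 1.931, 0.005]
wrist_force: [-0.3, -1.3, 20.3]
opening: 0.0194
```

```bash
python3 st.py; python3 -c "
from h import *
save(grab('wrist'),'w7.png')"
```

```text
t 16.025 g [ 1.6 82.9] 117.5 F stand [ 0.  -1.3 20.3] tau [-0.64  0.14  0.03] tilt -0.0295 fit -0.036 90.0 n 4640
grasp L,N 181.7 42.9
bar top L [186.9 201.4 230.3] 844
```

View pics/w7.png

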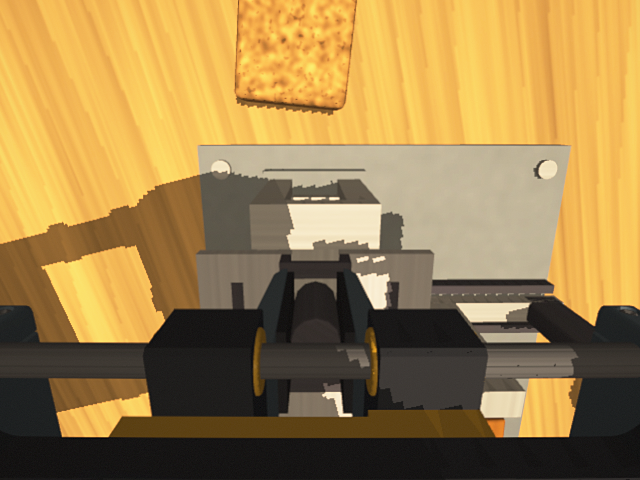

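>>> send_rows --plan '[{"jaw": 12, "tx": 1, "ty": 0, "tz": 0, "roll": 0}, {"jaw": 12, "tx": 0, "ty": 0, "tz": 0, "roll": 0}]'

```text
t: 16.38
eef_pos: [0.5407, 0.0491, 0.2895]
ee_rot: [2.473, 1.931, 0.004]
wrist_force: [-0.4, -7.8, 20.6]
opening: 0.0192
```

```bash
python3 st.py
```

```text
t 16.375 g [ 1.6 83.2] 117.5 F stand [ 1.5 -7.7 20.6] tau [-1.84  0.23  0.  ] tilt -0.0297 fit -0.037 90.0 n 4593
grasp L,N 182.0 42.9
bar top L [187.  201.6 230.4] 829
```

End stop felt (-8 N along y). Relieve that, then ease the table up onto the keeper before letting go.

>>> send_rows --plan '[{"jaw": 12, "tx": -0.8, "ty": 0, "tz": 0, "roll": 0}, {"jaw": 12, "tx": 0, "ty": 0, "tz": -0.5, "roll": 0}, {"jaw": 12, "tx": 0, "ty": 0, "tz": -0.5, "roll": 0}, {"jaw": 12, "tx": 0, "ty": 0, "tz": -0.5, "roll": 0}, {"jaw": 12, "tx": 0, "ty": 0, "tz": -0.5, "roll": 0}, {"jaw": 12, "tx": 0, "ty": 0, "tz": 0, "roll": 0}]'

```text
t: 17.18
eef_pos: [0.5405, 0.0486, 0.291]
ee_rot: [2.474, 1.931, 0.004]
wrist_force: [3.1, -2.5, 10.0]
opening: 0.0196
```

>>> send_rows --plan '[{"jaw": 12, "tx": 0, "ty": 0, "tz": -0.5, "roll": 0}, {"jaw": 12, "tx": 0, "ty": 0, "tz": 0, "roll": 0}]'

```text
t: 17.42
eef_pos: [0.5405, 0.0486, 0.2915]
ee_rot: [2.474, 1.931, 0.004]
wrist_force: [2.7, -4.3, 9.3]
opening: 0.0193
```

```bash
python3 st.py
```

```text
t 17.425 g [ 1.5 82.8] 119.5 F stand [ 3.7 -3.5  9.3] tau [-0.82 -0.44  0.01] tilt -0.0194 fit -0.028 90.2 n 4655
grasp L,N 182.0 43.0
bar top L [186.9 201.8 230.4] 900
```

>>> send_rows --plan '[{"jaw": 12, "tx": 0, "ty": 0, "tz": -0.5, "roll": 0}, {"jaw": 12, "tx": 0, "ty": 0, "tz": 0, "roll": 0}]'

```text
t: 17.73
eef_pos: [0.5405, 0.0486, 0.2919]
ee_rot: [2.474, 1.931, 0.004]
wrist_force: [3.9, -3.9, 9.5]
opening: 0.0196
```

>>> send_rows --plan '[{"jaw": 12, "tx": 0, "ty": 0, "tz": -0.5, "roll": 0}, {"jaw": 12, "tx": 0, "ty": 0, "tz": 0, "roll": 0}]'

```text
t: 17.98
eef_pos: [0.5405, 0.0485, 0.2924]
ee_rot: [2.474, 1.931, 0.004]
wrist_force: [4.2, -4.3, 8.9]
opening: 0.0193
```

```bash
python3 st.py
```

```text
t 17.975 g [ 1.5 82.7] 120.4 F stand [ 5.1 -3.2  8.9] tau [-0.96 -0.44 -0.06] tilt -0.0145 fit -0.021 89.9 n 4679
grasp L,N 182.1 43.1
bar top L [186.9 202.2 230.4] 901
```

>>> send_rows --plan '[{"jaw": 12, "tx": 0, "ty": 0, "tz": -0.5, "roll": 0}, {"jaw": 12, "tx": 0, "ty": 0, "tz": 0, "roll": 0}]'

```text
t: 18.27
eef_pos: [0.5405, 0.0485, 0.2926]
ee_rot: [2.474, 1.931, 0.004]
wrist_force: [4.8, -5.2, 3.3]
opening: 0.0197
```

>>> send_rows --plan '[{"jaw": 12, "tx": 0, "ty": 0, "tz": -0.5, "roll": 0}, {"jaw": 12, "tx": 0, "ty": 0, "tz": 0, "roll": 0}]'

```text
t: 18.52
eef_pos: [0.5405, 0.0486, 0.2928]
ee_rot: [2.475, 1.931, 0.004]
wrist_force: [7.0, -3.7, -4.5]
opening: 0.0195
```

```bash
python3 st.py; python3 -c "
from h import *
save(grab('wrist'),'w8.png');save(grab('scene'),'s8.png')
a=cv2.imread('pics/s8.png')[200:305,250:395]; cv2.imwrite('pics/s8c.png',cv2.resize(a,None,fx=5.5,fy=5.5,interpolation=cv2.INTER_CUBIC))"
```

```text
t 18.525 g [ 1.4 82.8] 120.8 F stand [ 7.7 -1.9 -4.5] tau [-0.9  -1.07 -0.05] tilt -0.0132 fit -0.02 90.0 n 4657
grasp L,N 182.3 43.2
bar top L [187.3 202.  230.4] 931
```

View pics/w8.png

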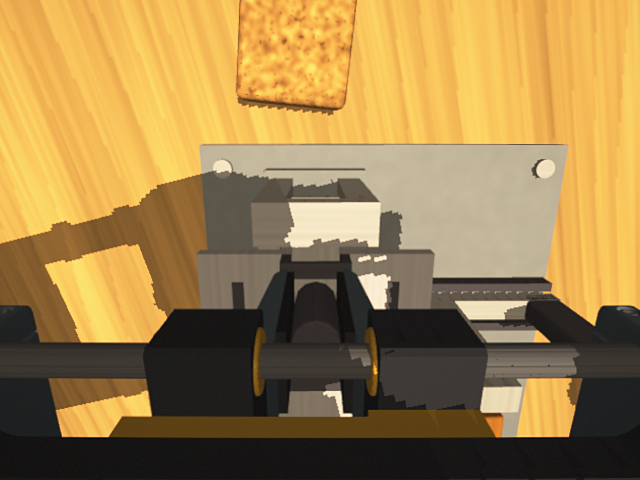

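View pics/s8c.png

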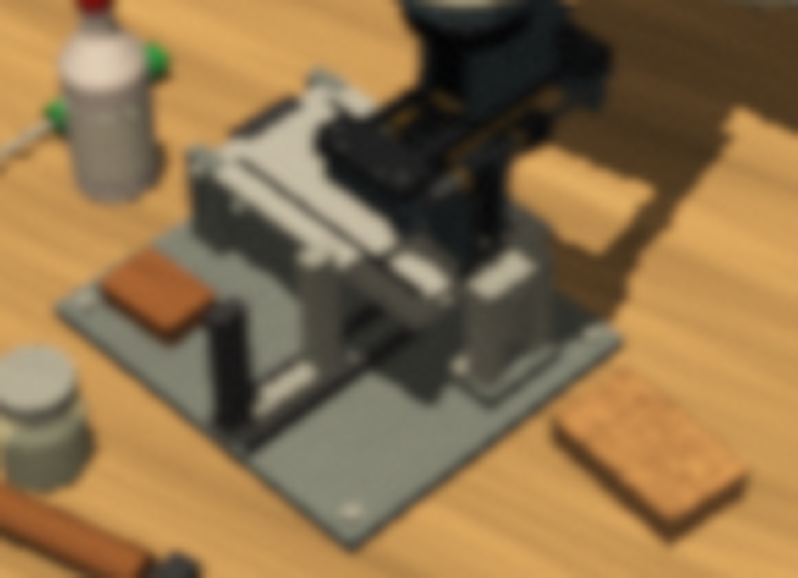

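Wrist shows the bolt through the keeper; lifting force flipped from +9 to -4.5 N over 0.3 mm, so the keeper now holds the table. Neutralise, open, retreat.

>>> send_rows --plan '[{"jaw": 12, "tx": 0, "ty": 1, "tz": 0.3, "roll": 0}, {"jaw": 45, "tx": 0, "ty": 0, "tz": 0, "roll": 0}, {"jaw": 45, "tx": 0, "ty": 0, "tz": 0, "roll": 0}, {"jaw": 45, "tx": 0, "ty": 0, "tz": 0, "roll": 0}, {"jaw": 45, "tx": 0, "ty": 0, "tz": -20, "roll": 0}, {"jaw": 45, "tx": 0, "ty": 0, "tz": -40, "roll": 0}, {"jaw": 45, "tx": 0, "ty": 0, "tz": -45, "roll": 0}, {"jaw": 45, "tx": 0, "ty": 0, "tz": 0, "roll": 0}]'

```text
t: 19.68
eef_pos: [0.541, 0.0487, 0.3999]
ee_rot: [2.474, 1.931, 0.007]
wrist_force: [-1.1, 0.7, -0.1]
opening: 0.0451
```

```bash
python3 st.py; python3 wm.py;python3 -c "
from h import *
save(grab('wrist'),'w9.png')"
```

```text
t 19.675 g [ 2.2 83.3] 227.9 F stand [-1.3  0.4 -0.1] tau [-0.17  0.05  0.05] tilt -0.013 fit -0.014 88.9 n 3585
grasp L,N 181.3 150.3
bar top L [186.8 202.4 230.1] 419
grip 846 lo [90.8 34.5] hi [167.7  47.8] z 125.0 126.6
keepertop 2415 lo [-26.9 110.6] hi [ 26.8 130.1] z 105.7 107.1
tilt -0.014454649711545968 [-1.44556565e-02  8.88877680e+01]
knob table-frame L [172.4 226.6] N 61.9 x [-12.3  14.9]
```

View pics/w9.png

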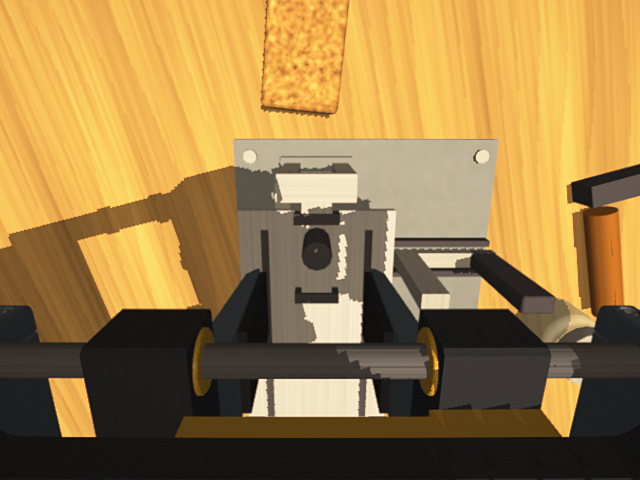

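Run:
```python
from h import *
d=grab('wrist');W=pts(d);F=np.load('stand.npz');S=(W[...,:2]*1000-F['o'])@F['R'];Z=W[...,2]*1000
k=(abs(S[...,0])<13)&(Z>130)&(Z<145)&(S[...,1]>40)&(S[...,1]<100)
print('knob top y+100',(np.percentile(S[k][:,1],[2,50,98])+100).round(1),'x',np.percentile(S[k][:,0],[2,98]).round(1),'z',np.median(Z[k]).round(1))
k=(abs(S[...,0])<52)&(abs(S[...,0])>30)&(S[...,1]>30)&(S[...,1]<97)&(Z>60)&(Z<120)
print('table tilt', np.median((Z[k]-88.7)/(S[k][:,1]+100)).round(4))
print(r.close_job())
```

```text
knob top y+100 [172.9 182.4 190.4] x [-8.9  8.9] z 138.1
table tilt -0.0129
the job is handed in; nothing more can be done
None
```

I've handed the job in: by my last checks the table is level, held by the bolt alone, and nothing is being touched. The hand-in gave no verdict.

- **Prop:** I gripped it and drew it out about 43–44 mm with the table still up at 0.42 rad. The post is clear of the table's edge.
- **Table:** I lowered it by the knob until it met the stop. The force jumped from 14 to 23 N, so about 8 N was on the stop. The bolt was still drawn back (about 2–3 mm) at that point.
- **Bolt:** I slid it until I felt its end stop (about 8 N), then eased the table up until the keeper took it and let go.

| Check after letting go | Reading |
|---|---|
| Table tilt | −0.013 rad by camera, within about 0.005; the same in two looks |
| Bolt travel | About 30–32 mm from the knob's position, so fully home |
| Prop out | About 44 mm |
| Wrist force | About 1 N, with the gripper well above the table |

- **Readings that disagreed:** a few slope fits from the wrist camera were wrong while the gripper blocked the view (for example 0.063 rad at the stop). I ignored them and used the fit through the hinge.
- **My mistake:** rerunning the top-view fit with the arm in the way overwrote the stand pose. I restored it before making any move that used it.
- **Not measured:** I didn't re-measure the bystander objects. The arm touched none of them, and those in view looked undisturbed.

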